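# Clip the chart tablet into its sprung stand

## Task

Take the grey tablet computer out of the wire sorter rack and clip it into the leaning tablet holder, right way up, centred, screen facing out: set its lower edge in the sprung lower jaw, press the jaw down with it, tip the top edge back under the two hooks and let the jaw ease it up until the hooks hold it. Do not force the jaw against its stop or let it snap up, then let go, and leave the wooden chart board, the blue binder and everything else on the table where they are.

Things in the scene. Friction and masses are not known exactly. Their poses are not given: they have to be found in the camera images.
- tablet: Tablet computer in a grey bumper case: rigid slab 200 wide, 125 tall, 14 thick (mm), 0.3 to 0.55 kg. Origin: centre of its lower edge face. z up to the top edge, y along the width, x out of the screen. Starts upright in one of the rack's slots, screen away from the robot. Pinch it across its thickness at the middle of the top edge.
- tablet_top (a point): Middle of the tablet's top edge, 125 mm above its origin.
- tablet_screen (a point): Middle of the tablet's screen face: 7 mm along x and 62.5 mm along z from the tablet's origin.
- rack: Wire sorter rack, fixed, base 250 (x) by 150 (y) by 10 mm, origin under its centre. Three slots at x = -75, 0, +75 mm run along y, each between two wire hoops 19 mm apart inside that rise 48 mm above the base. Tablet, chart board and binder stand in them in any order, undersides 10 mm above the table; lift the tablet over 50 mm to clear the hoops.
- holder: Leaning back frame of the tablet holder, fixed; faces away from the robot and leans 35 degrees back from vertical, top towards the robot. Origin: on its front face, mid-width, level with the jaw's seat when the jaw is up, 80 mm above the table. z up along the lean, y along the width, x square out of the front face (forwards and up). The clipped tablet has its axes along these.
- panel_top (a point): Middle of the top edge of the holder's back panel, 47 mm up holder z. The tablet's back rests on this panel (holder x = 0, 190 mm wide) and above it on two uprights at holder y = -94..-72 and 72..94 mm. Between the uprights it is open above this point, so a finger can pass behind the tablet's top edge.
- hook_level (a point): Point of the fixed frame at holder x = 0, y = 0, z = 118 mm. Two hooks at holder y = -94..-72 and 72..94 mm reach over the tablet's top edge. Their undersides are within 3 mm of this level, up or down (set by hand, different each time, not measured: feel or look). Hooks 5 mm thick; each has a front lip at holder x = 18.5..22.5 mm that hangs 8 mm below its underside.
- jaw (a joint): Travel of the sprung lower jaw along holder -z, m: 0 up, 0.027 at its stop. A channel 170 mm wide, 22 mm from frame face to a front lip 9 mm high, 5 thick. Spring 7.5 N up, 14.2 N at the stop: it lifts the tablet and snaps up if let go. The tablet is 4 to 10 mm taller than the closed gap; 12 to 18 mm of travel lets its top edge under the lips. Clipped in, it stays 4 to 10 mm down.
- stand: Foot of the holder, fixed: dark steel plate 190 (x) by 200 (y) by 8 mm, origin under its centre; the holder's origin is 50 mm along its x and 80 mm above it.
- board: Bystander in the rack: wooden chart board 160 wide, 135 tall, 10 thick, standing. Origin: centre of its underside.
- binder: Bystander in the rack: blue binder 180 wide, 130 tall, 14 thick, standing. Origin: centre of its underside.
- bottle: Bystander: amber bottle with white cap, 56 mm diameter, 115 tall, beside the rack. Origin: centre of its underside.
- tape: Bystander: orange roll of tape lying flat, 64 mm across, 25 high, in front of the holder. Origin: centre of its underside.
- sachet: Bystander: flat foil pack 110 by 70 by 8 mm, in front of the holder. Origin: centre of its underside.
- bowl: Bystander: steel bowl 140 mm across, 50 high, at the far edge. Origin: centre of its underside.
Things that resemble listed ones, but are neither listed nor needed, are in the scene too. Leave any orange look-alike of the tablet alone.

How it is judged:
By the outcome, as a careful person would: the job done as asked, in the order asked, and still so for the second after the job is handed in, with the robot touching nothing.
It also fails if it takes over 42 s, if anything falls off the work surface, if the arm or the gripper's body presses on something with over 40 N, if the wrist force passes 120 N, or if a joint passes its speed limit or range.

## Robot

A 6-joint arm with a two-finger parallel gripper is mounted at the origin on the work surface. World frame = base frame: x ahead of the robot, y to its left, z up, the work surface at z = 0. Lengths are in m, angles in rad, forces in N, time in s.
With the tool pointing down it reaches from about 0.3 to 0.775 m from the base axis. Payload 14.6 kg.
Tool frame: the origin (TCP) lies midway between the tips of the shut fingers; the grasp point (between the pads) lies 19 mm behind it; z points along the fingers, x is the direction in which the jaws open and shut, and the axes are right-handed (so a half turn about z gives the same grasp; the last joint's range is limited). The gripper opens to 94 mm and grips with 3 to 60 N. Pads are 16 mm wide; open, the fingers measure 119 mm over their backs; the gripper's body (75 mm by 177 mm) begins 78 mm behind the grasp point.
Start: joints at [-1.352, 0.3, 1.521, -0, 1.321, -0.067], TCP at [0.155, -0.528, 0.205] pointing down, gripper open.
Joint ranges: [-3.03, 3.03], [-0.79, 2.21], [0.23, 2.52], [-1.04, 4.18], [0, 3.07], [-2.55, 2.55]. Speed limits (rad/s): [2.22, 2.22, 2.57, 3.14, 3.14, 3.14].

## Interface

Orientations are given as a 3x3 rotation matrix whose columns are the frame's x, y, z axes.
In Python, from rig import * gives the robot as it stands. Calls block until the motion is done:
- move_pose(position, orientation): joint-space move of the TCP to a pose.
- move_linear(position, rot=None, vel=0.15, until_force=None): straight line of the TCP; rot=None keeps the orientation; vel is the mean speed in m/s. With until_force (N) it stops when the force on the tool has changed by that much, and returns True; else False.
- set_joints(angles): joint-space move.
- gripper_open() and close(newtons=None): open the fingers fully, or close them until they stop; newtons is the grip in N (None keeps the last).
- dwell(seconds).
- inverse_kinematics(position, orientation): joint angles nearest the present ones, or None.
- get_state(): the state.
- snapshot(name): name is "side" or "top"; returns the picture (420x560x3 uint8, red, green, blue); there is no depth.
- camera_info(name): a dict with "camera_matrix" (3x3 intrinsics, pixels), "k1" (the pictures are not rectified: a ray, as slopes to the right and down, at radius r is drawn at 1 + k1 r^2 times it, then the intrinsics apply), "R" (3x3) and "t" (3): a world point X has camera coordinates R X + t. Camera axes: x right, y down, z forward; pixel columns grow to the right and rows downward; lengths in m; the calibration is good to about 2 mm. A picture is of the moment at which its call begins. camera_info takes no time and is no camera call.
A pose or a line that the arm cannot do raises PlanningError and nothing moves.
- job_done(): hands the job in, once; it reports no verdict.
Trained networks look in the newest picture that a camera, given by its name, has taken for a name from the list of things; names that differ only in an ending like _2 or _b are one class to them, and where a whole thing is asked for, a point or a joint stands for the part that bears it (a point fixed in the world has none). Each returns a list of dicts, best first, with "conf" (0 to 1); they miss things now and then, are a little off and sometimes report something else, mostly with a low value. They report only what shows in the picture. A call takes as long as a camera call. They do not tell look-alikes from the thing itself.
- spot_in(camera, label): "centre" ([x, y, z] in m, in world coordinates, good to about 4 mm: the middle of the surface that is visible of it).
- outline_of(camera, label): "region" (420x560 bool, what is visible of it).
- spot_point(camera, label): "centre" ([x, y, z] in m, in world coordinates, good to about 4 mm: a listed point, or the origin of a listed thing).
The state is a dict: "clock": time; "joint_positions": joint angles; "qvel": joint speeds; "effort": joint torques, N m; "ee_pos": TCP position; "orientation": TCP orientation; "force": force on the tool from outside, world axes, zero at the start; "moment": the same for the moment, N m; "width": finger opening in m.
Only numpy, scipy, OpenCV 4.12 (cv2) and the standard library are available. Lean on these libraries where they do the work, as an engineer would, in place of code of your own. Each camera call takes 0.05 s, during which the arm holds its last target.

## Working session

There is one attempt and no reset: what is moved stays moved. The work goes in short steps, each a Python script; the robot and the scene stay as the last script left them, time stands still between calls to the robot, and variables do not carry over. Pictures are saved under pics/ and viewed, and the job is handed in when it is done.

```bash
ls; mkdir -p pics
python3 - <<'E'
from rig import *
import cv2
for n in ("side","top"):
    im=snapshot(n); cv2.imwrite(f"pics/{n}0.png",im[:,:,::-1])
    c=camera_info(n); print(n,c)
    for l in ("tablet","rack","holder","board","binder","stand"):
        print(n,l,[(d["conf"],d["centre"]) for d in spot_in(n,l)[:3]])
    for l in ("tablet","tablet_top","rack","holder","panel_top","hook_level","stand"):
        print(n,"pt",l,[(d["conf"],d["centre"]) for d in spot_point(n,l)[:3]])
s=get_state(); print(s)
E
```

```text
pics
side {'camera_matrix': array([[463.0351382 ,   0.        , 277.76298433],
       [  0.        , 463.0351382 , 210.11567855],
       [  0.        ,   0.        ,   1.        ]]), 'k1': -0.04035297483195264, 'R': array([[ 0.97793686, -0.20888536,  0.002531  ],
       [-0.16165826, -0.76439678, -0.62415076],
       [ 0.13231065,  0.60997087, -0.78129983]]), 't': array([-0.56567514,  0.06981846,  1.50444939])}
side tablet [(0.95, [0.3253, -0.5342, 0.0962]), (0.67, [0.5737, -0.3567, 0.1311]), (0.24, [0.5625, 0.1869, 0.0095])]
side rack [(0.65, [0.5728, -0.3345, 0.0075])]
side holder [(0.62, [0.5882, 0.1977, 0.1003])]
side board [(0.73, [0.5049, -0.3477, 0.1463])]
side binder [(0.96, [0.6459, -0.3598, 0.1311]), (0.48, [0.5911, 0.196, 0.1044])]
side stand [(0.87, [0.5641, 0.1858, 0.012])]
side pt tablet [(0.94, [0.3277, -0.5213, -0.0025])]
side pt tablet_top [(0.83, [0.3379, -0.5188, 0.1261]), (0.81, [0.5878, -0.3234, 0.135])]
side pt rack [(0.79, [0.5849, -0.3225, -0.0026])]
side pt holder [(0.55, [0.6052, 0.2075, 0.079])]
side pt panel_top [(0.96, [0.5794, 0.2185, 0.1174])]
side pt h
[... 1536 characters left out ...]
36e-06,
        1.32063080e+00, -6.66259504e-02]), 'qvel': array([-3.07280794e-04, -1.94568841e-05, -8.04356954e-04, -7.27738865e-04,
        1.32060434e-03,  3.22967982e-04]), 'effort': array([-1.92624375e-04, -5.31660855e+01, -3.52912724e+01,  7.08171981e-02,
        2.13391398e-02, -2.76040362e-05]), 'ee_pos': array([ 0.15504859, -0.52770733,  0.20543722]), 'orientation': array([[ 2.81929097e-01, -9.59435242e-01,  1.34788790e-05],
       [-9.59435241e-01, -2.81929098e-01, -4.76313146e-05],
       [ 4.94992500e-05,  4.96542026e-07, -9.99999999e-01]]), 'force': array([0.88506901, 0.7662736 , 0.94177236]), 'moment': array([-0.00040693,  0.02200285, -0.02485241]), 'width': 0.0937060803573138}
```

View pics/side0.png

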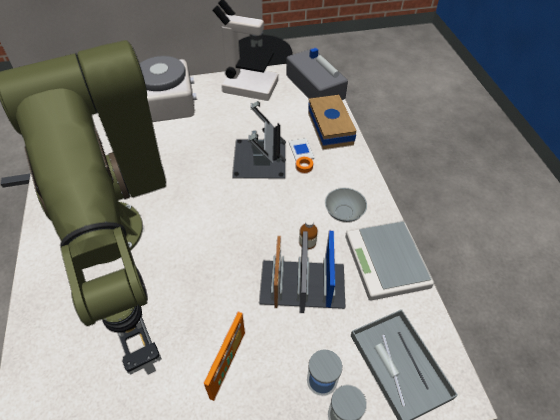

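View pics/top0.png

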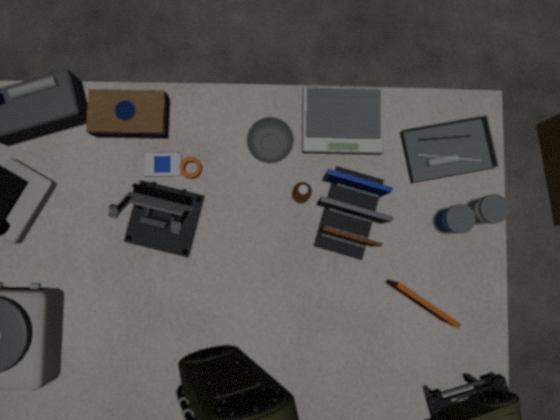

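The candidates are the grey slab in the middle slot at side (304,270), the orange look-alike at side (226,355), and the flat scale at side (390,258). The description matches the grey slab in the rack. I'll check it in a close crop and measure the yaws.

```bash
cat > h.py <<'E'
import numpy as np, cv2
from rig import *
def proj(n,X):
    c=camera_info(n); X=np.atleast_2d(X); p=X@c["R"].T+c["t"]; s=p[:,:2]/p[:,2:]
    s=s*(1+c["k1"]*(s**2).sum(1,keepdims=True)); K=c["camera_matrix"]
    return s*[K[0,0],K[1,1]]+[K[0,2],K[1,2]]
def onplane(n,uv,z):
    c=camera_info(n); K=c["camera_matrix"]
    q=cv2.undistortPoints(np.array(uv,float).reshape(-1,1,2),K,np.array([c["k1"],0,0,0.])).reshape(-1,2)
    d=np.c_[q,np.ones(len(q))]@c["R"]; o=-c["R"].T@c["t"]
    return o+d*((z-o[2])/d[:,2])[:,None]
E
python3 - <<'E'
from h import *
top=snapshot("top"); side=snapshot("side")
a=cv2.resize(top[150:270,100:400,::-1],None,fx=2.66,fy=2.66,interpolation=cv2.INTER_CUBIC)
b=cv2.resize(side[210:320,220:400,::-1],None,fx=4.2,fy=4.2,interpolation=cv2.INTER_CUBIC)
c=cv2.resize(side[85:190,210:350,::-1],None,fx=5.6,fy=5.6,interpolation=cv2.INTER_CUBIC)
cv2.imwrite("pics/a.png",a);cv2.imwrite("pics/b.png",b);cv2.imwrite("pics/c.png",c)
for n in ("top","side"):
  for l in ("tablet","stand","rack","holder","board","binder"):
    for d in outline_of(n,l)[:2]:
        m=d["region"].astype(np.uint8); cnt=max(cv2.findContours(m,0,2)[0],key=cv2.contourArea)
        r=cv2.minAreaRect(cnt); print(n,l,round(d["conf"],2),m.sum(),cv2.boxPoints(r).round(1).tolist())
E
```

```text
top tablet 0.79 643 [[384.79998779296875, 282.8999938964844], [389.6000061035156, 275.6000061035156], [461.1000061035156, 322.79998779296875], [456.29998779296875, 330.1000061035156]]
top tablet 0.58 742 [[315.1000061035156, 205.0], [318.1000061035156, 194.8000030517578], [392.79998779296875, 216.39999389648438], [389.79998779296875, 226.60000610351562]]
top stand 0.58 4722 [[100.4000015258789, 236.39999389648438], [117.0, 172.1999969482422], [205.39999389648438, 195.0], [188.8000030517578, 259.20001220703125]]
top rack 0.76 2723 [[318.6000061035156, 225.89999389648438], [323.1000061035156, 206.6999969482422], [372.3999938964844, 218.1999969482422], [367.8999938964844, 237.39999389648438]]
top holder 0.91 1906 [[105.80000305175781, 216.1999969482422], [116.5, 171.89999389648438], [197.5, 191.5], [186.6999969482422, 235.8000030517578]]
top board 0.62 442 [[318.29998779296875, 231.1999969482422], [320.79998779296875, 223.3000030517578], [380.70001220703125, 241.8000030517578], [378.29998779296875, 249.60000610351562]]
top binder 0.94 801 [[322.1000061035156, 180.8000030517578], [325.20
[... 734 characters left out ...]
 rack 0.66 238 [[295.0, 157.0], [312.0, 157.0], [312.0, 173.0], [295.0, 173.0]]
side holder 0.95 1003 [[230.39999389648438, 122.69999694824219], [255.8000030517578, 99.5999984741211], [299.20001220703125, 147.10000610351562], [273.79998779296875, 170.3000030517578]]
side holder 0.69 526 [[298.6000061035156, 312.0], [300.20001220703125, 231.89999389648438], [307.29998779296875, 232.0], [305.70001220703125, 312.1000061035156]]
side board 0.74 302 [[272.20001220703125, 306.79998779296875], [276.1000061035156, 235.8000030517578], [281.29998779296875, 236.10000610351562], [277.29998779296875, 307.1000061035156]]
side binder 0.94 588 [[325.0, 306.0], [325.0, 232.0], [334.0, 232.0], [334.0, 306.0]]
```

```bash
ls pics
```

```text
a.png
b.png
c.png
side0.png
top0.png
```

View pics/a.png

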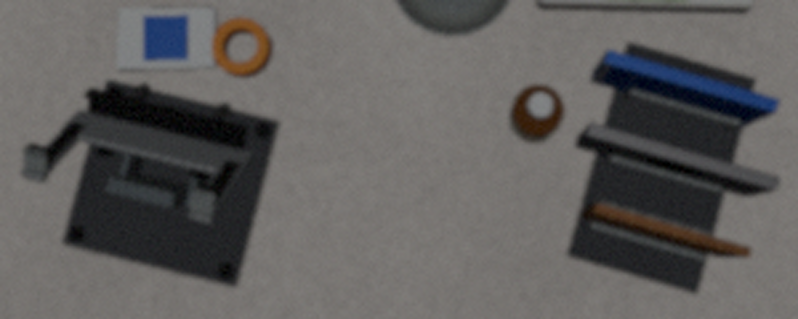

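View pics/b.png

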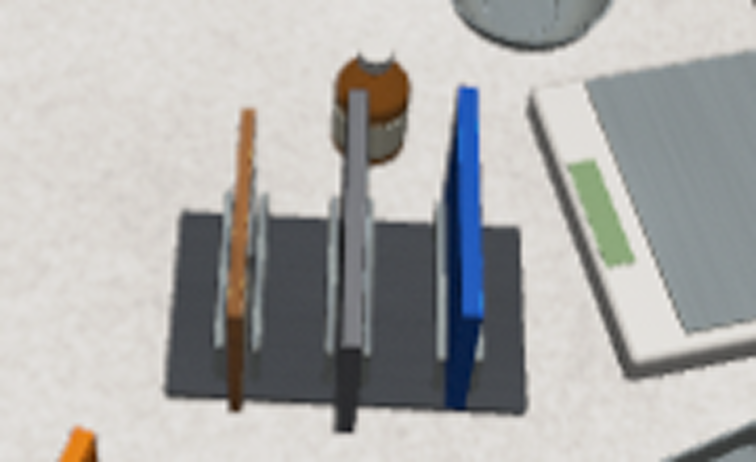

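View pics/c.png

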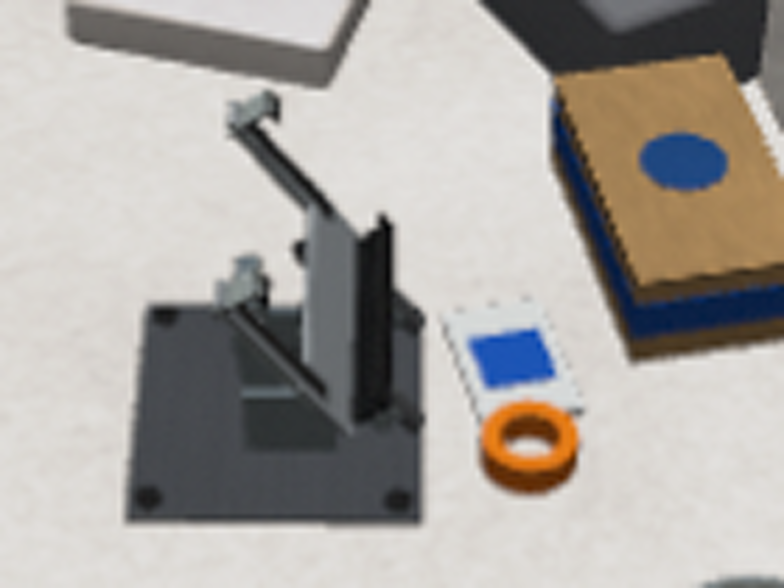

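The crops confirm it. The grey tablet stands in the middle slot at side (303,270) / top (355,208), with the board nearer the robot and the binder farther away. The holder is at side (275,145), with its hooks up and to the left and the jaw facing +x.

```bash
cat > fit.py <<'E'
from h import *
from scipy.optimize import least_squares
A=lambda *p:[(x/2.66+100,y/2.66+150) for x,y in p]
B=lambda *p:[(x/4.2+220,y/4.2+210) for x,y in p]
C=lambda *p:[(x/5.6+210,y/5.6+85) for x,y in p]
def fit(obs,x0,name):
    # obs list (cam, uv, local xyz)
    def f(p):
        c,s=np.cos(p[2]),np.sin(p[2]);r=[]
        for n,uv,L in obs:
            X=[p[0]+c*L[0]-s*L[1],p[1]+s*L[0]+c*L[1],L[2]]
            r+=list(proj(n,X)[0]-uv)
        return r
    s=least_squares(f,x0); print(name,s.x.round(4),np.degrees(s.x[2]).round(2),np.round(s.fun,1).tolist()); return s.x
h=[.095,.1]
obs=[("top",u,L) for u,L in zip(A((278,122),(235,283),(66,242)),[(.095,-.1,.008),(-.095,-.1,.008),(-.095,.1,.008)])]
obs+=[("side",u,L) for u,L in zip(C((148,303),(128,521),(421,521)),[(-.095,.1,.008),(-.095,-.1,.008),(.095,-.1,.008)])]
st=fit(obs,[.56,.22,-.2],"stand")
cs=[(.125,.075,.01),(.125,-.075,.01),(-.125,-.075,.01),(-.125,.075,.01)]
obs=[("top",u,L) for u,L in zip(A((628,45),(755,80),(697,291),(570,255)),cs)]
obs+=[("side",u,L) for u,L in zip(B((518,228),(526,412),(166,395),(183,212)),cs)]
rk=fit(obs,[.585,-.32,-.2],"rack")
cs=[(.007,.1,.135),(-.007,.1,.135),(.007,-.1,.135),(-.007,-.1,.135)]
obs=[("top",u,L) for u,L in zip(A((592,124),(580,146),(778,178),(772,190)),cs)]
obs+=[("side",u,L) for u,L in zip(B((366,91),(350,90),(361,347),(337,346)),cs)]
tb=fit(obs,[.585,-.32,-.2],"tablet")
E
python3 fit.py
```

```text
stand [ 0.5584  0.2198 -0.2225] -12.75 [1.0, -1.2, 0.9, 1.0, -1.3, 0.0, -0.3, -0.3, -0.6, -0.7, 0.6, -0.1]
rack [ 0.5841 -0.325  -0.2629] -15.06 [0.2, -1.7, 0.8, -0.9, 0.8, 0.9, -0.7, 0.3, 0.3, -0.6, 0.2, 0.1, -1.0, -0.0, -1.2, -0.5]
tablet [ 0.5819 -0.3223 -0.2552] -14.62 [-1.6, 0.2, 1.6, -3.1, 0.8, 0.1, 1.7, 0.6, -0.9, -0.8, -1.9, -0.8, -0.2, -0.4, 0.2, -0.3]
```

```bash
cat >> h.py <<'E'
def hframe(sx,sy,yaw):
    c,s=np.cos(yaw),np.sin(yaw); a=np.radians(35)
    xh=np.array([c*np.cos(a),s*np.cos(a),np.sin(a)]); yh=np.array([-s,c,0.]); zh=np.cross(xh,yh)
    return np.array([sx+.05*c,sy+.05*s,.08]),np.c_[xh,yh,zh]
def box(a,b):
    P=np.array([[x,y,z] for x in (a[0],b[0]) for y in (a[1],b[1]) for z in (a[2],b[2])])
    E=[(i,j) for i in range(8) for j in range(i) if bin(i^j).count("1")==1]
    return P,E
def draw(im,n,x0,y0,f,P,E,col):
    p=(proj(n,P)-[x0,y0]+.5)*f-.5
    for i,j in E: cv2.line(im,tuple(map(int,p[i].round())),tuple(map(int,p[j].round())),col,1,cv2.LINE_AA)
def overlay(st,name,tag,crops=None,tab=None,jaw=0,model=True):
    im0=snapshot(name)[:,:,::-1]
    x0,y0,x1,y1,f=(dict(top=(95,160,225,265,6),side=(205,90,335,190,6))[name] if crops is None else crops)
    im=np.ascontiguousarray(cv2.resize(im0[y0:y1,x0:x1],None,fx=f,fy=f,interpolation=cv2.INTER_CUBIC))
    if model:
        o,R=hframe(*st); c,s=np.cos(st[2]),np.sin(st[2]); S=np.array([[c,-s,0],[s,c,0],[0,0,1]])
        P,E=box((-.095,-.1,0),(.095,.1,.008)); draw(im,name,x0,y0,f,P@S.T+[st[0],st[1],0],E,(0,0,255))
        for a,b,col in [((0,-.095,0),(0,.095,.047),(0,255,0)),((0,-.094,.047),(0,-.072,.118),(0,255,255)),((0,.072,.047),(0,.094,.118),(0,255,255)),
            ((0,-.094,.118),(.0225,-.072,.123),(255,0,255)),((0,.072,.118),(.0225,.094,.123),(255,0,255)),((.022,-.085,-jaw),(.027,.085,.009-jaw),(255,255,0))]:
            P,E=box(a,b); draw(im,name,x0,y0,f,P@R.T+o,E,col)
    if tab is not None:
        o,R=tab; P,E=box((-.007,-.1,0),(.007,.1,.125)); draw(im,name,x0,y0,f,P@R.T+o,E,(255,128,0))
    cv2.imwrite(f"pics/{tag}.png",im)
E
python3 - <<'E'
from h import *
st=(.5584,.2198,-.2225)
overlay(st,"top","o1"); overlay(st,"side","o2")
E
```

```text
(no output)
```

View pics/o1.png

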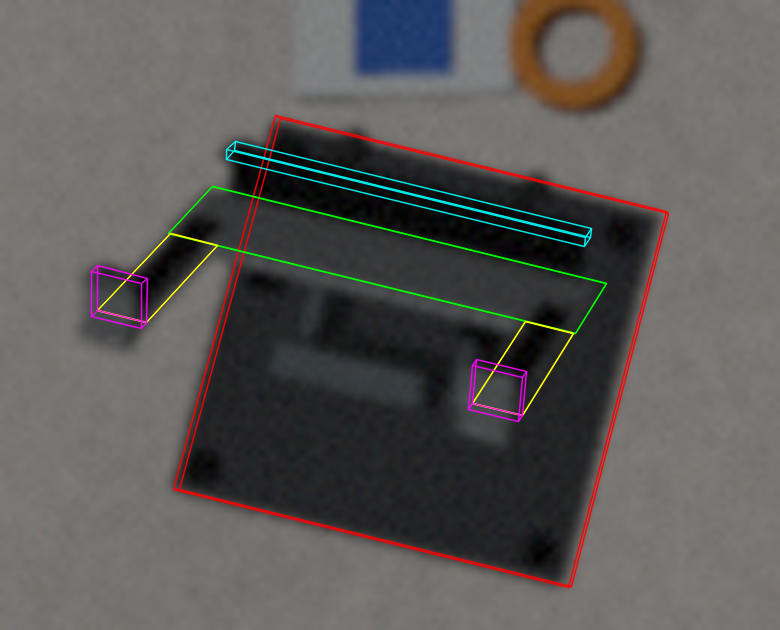

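View pics/o2.png

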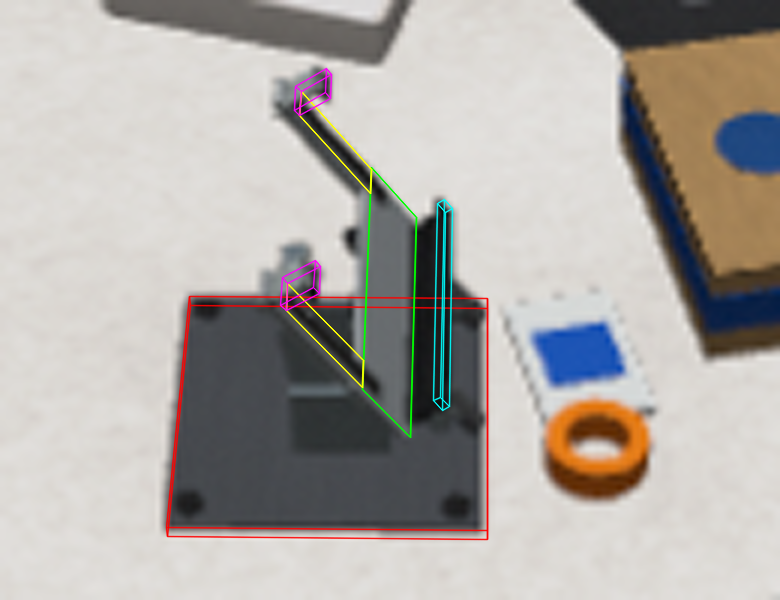

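Run:
```python
from h import *
for n,(x0,y0,x1,y1,f) in dict(top=(100,175,200,240,8),side=(245,95,300,168,8)).items():
    im=np.mean([snapshot(n).astype(float) for _ in range(3)],0)[y0:y1,x0:x1,::-1]
    im=255*np.clip(im/ (120 if n=="top" else 220),0,1)**.6
    im=cv2.resize(im.astype(np.uint8),None,fx=f,fy=f,interpolation=cv2.INTER_CUBIC)
    for k in range(0,im.shape[1],80): cv2.putText(im,str(x0+k//f),(k,8),0,.3,(0,0,255))
    for k in range(0,im.shape[0],80): cv2.putText(im,str(y0+k//f),(0,k+8),0,.3,(0,0,255))
    cv2.imwrite(f"pics/z_{n}.png",im)
```

```text
(no output)
```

View pics/z_top.png

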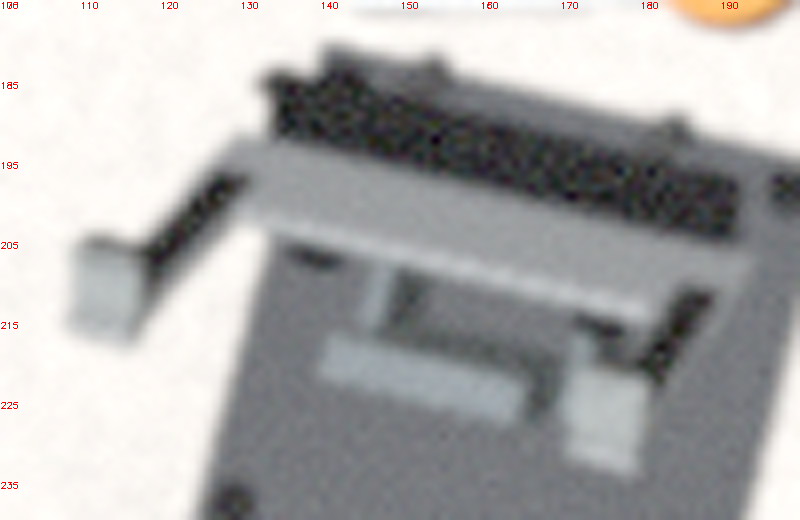

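View pics/z_side.png

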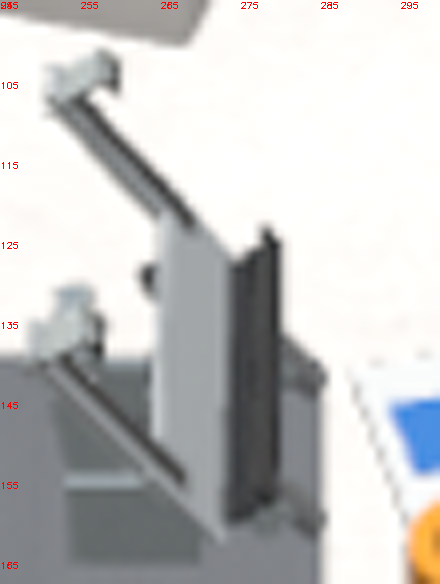

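```bash
cat > fit2.py <<'E'
from h import *
from scipy.optimize import least_squares
T=lambda x,y:np.array([x/8+100,y/8+175])-.44
S=lambda x,y:np.array([x/8+245,y/8+95])-.44
H=1
obs=[("top",T(268,72),(.027,.085,.009),0),("top",T(742,180),(.027,-.085,.009),0),
("top",T(237,135),(0,.095,0),0),("top",T(750,258),(0,-.095,0),0),
("top",T(82,238),(.0225,.094,.123),H),("top",T(145,247),(.0225,.072,.123),H),("top",T(570,363),(.0225,-.072,.123),H),("top",T(648,378),(.0225,-.094,.123),H),
("side",S(280,240),(.027,.085,.009),0),("side",S(280,490),(.027,-.085,.009),0),("side",S(222,540),(0,-.095,0),0),
("side",S(118,68),(.0225,.072,.123),H),("side",S(108,52),(.0225,.094,.123),H),("side",S(102,320),(.0225,-.094,.123),H),("side",S(95,290),(.0225,-.072,.123),H)]
def f(p):
    o,R=hframe(*p[:3]); r=[]
    for n,uv,L,h in obs:
        X=o+R@(np.array(L)+[0,0,h*p[3]]); r+=list(proj(n,X)[0]-uv)
    return np.array(r)
s=least_squares(f,[.558,.22,-.22,0],loss="soft_l1"); print(s.x.round(4),np.degrees(s.x[2]))
print(f(s.x).reshape(-1,2).round(1).tolist()); o,R=hframe(*s.x[:3]); print(o)
overlay(s.x[:3],"top","p1");overlay(s.x[:3],"side","p2")
E
python3 fit2.py
```

```text
[ 0.5614  0.221  -0.2268  0.004 ] -12.994407732129696
[[-1.0, -0.3], [-0.5, 1.1], [0.5, -2.0], [1.9, -1.0], [-1.1, -0.1], [-0.6, 0.8], [1.4, 0.2], [0.1, 0.5], [-0.2, -2.1], [-0.9, -0.4], [1.3, 0.1], [-0.4, 0.8], [1.1, -1.2], [-0.6, 1.8], [0.6, 1.0]]
[0.61008207 0.20972313 0.08      ]
```

View pics/p1.png

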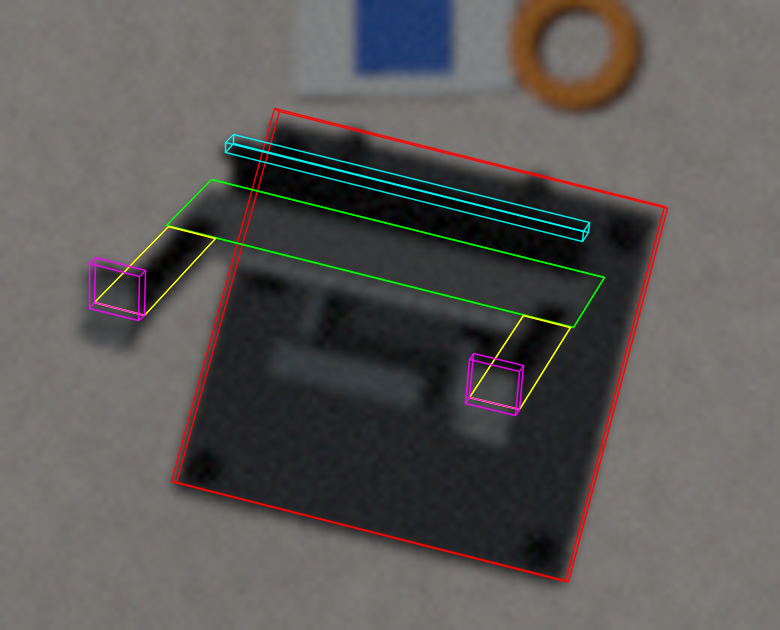

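View pics/p2.png

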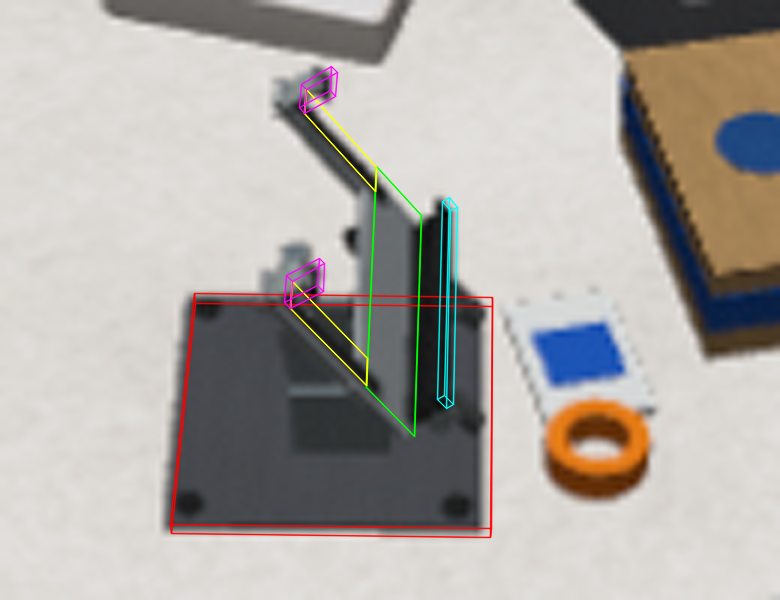

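```bash
cat > plan.py <<'E'
from h import *
ST=(.5590,.2220,-.225)   # stand pose -> holder origin (.6077,.2108)
HO,HR=hframe(*ST)
TAB=np.array([.5841,-.3219]); TYAW=-.258
D=.031                    # TCP below the top edge
def tabR(yaw,lean):  # lean back rad
    c,s=np.cos(yaw),np.sin(yaw)
    x=np.array([c*np.cos(lean),s*np.cos(lean),np.sin(lean)]); y=np.array([-s,c,0.]); return np.c_[x,y,np.cross(x,y)]
def tool(to,tR,sg=1,dy=0):  # tablet origin,R -> TCP pose ; dy: grip offset along tablet y
    p=to+tR@np.array([0,dy,.125-D]); z=-tR[:,2]; x=sg*tR[:,0]; return p,np.c_[x,np.cross(z,x),z]
def htab(xc,zc,phi,y=0): # front-bottom corner at holder (xc,zc), tilted forward phi
    a=np.radians(35)-phi; tR=tabR(ST[2],a)
    o=HO+HR@np.array([xc,y,zc])-tR@np.array([.007,0,0]); return o,tR
E
python3 - <<'E'
from plan import *
print(HO)
for sg in (1,-1):
    r0=tabR(TYAW,0); o=np.array([*TAB,.01])
    poses=dict(pre=tool(o+[0,0,.1],r0,sg),gr=tool(o,r0,sg),lift=tool(o+[0,0,.17],r0,sg))
    ph=np.radians(16)
    for nm,(xc,zc,f) in dict(h_hi=(.0162,.12,ph),h_pre=(.0162,.02,ph),press=(.0162,-.0215,ph),tip=(.0162,-.0215,0),up=(.0145,-.004,0)).items():
        poses[nm]=tool(*htab(xc,zc,f),sg)
    for k,(p,R) in poses.items():
        q=inverse_kinematics(p,R); print(sg,k,p.round(3),None if q is None else np.round(q,2))
E
```

```text
[0.60773971 0.21084468 0.08      ]
1 pre [ 0.584 -0.322  0.204] [-0.56  0.57  1.14 -0.    1.43 -0.3 ]
1 gr [ 0.584 -0.322  0.104] [-0.56  0.65  1.25 -0.    1.24 -0.3 ]
1 lift [ 0.584 -0.322  0.274] [-0.56  0.54  1.03 -0.    1.57 -0.3 ]
1 h_hi [0.517 0.232 0.274] [ 0.45  0.15  1.58 -0.22  1.16  0.74]
1 h_pre [0.573 0.219 0.192] [ 0.39  0.31  1.58 -0.23  0.99  0.71]
1 press [0.596 0.213 0.158] [ 0.36  0.38  1.56 -0.23  0.93  0.7 ]
1 tip [0.575 0.218 0.145] [ 0.46  0.3   1.8  -0.64  0.65  1.13]
1 up [0.563 0.221 0.158] [ 0.48  0.26  1.81 -0.63  0.68  1.12]
-1 pre [ 0.584 -0.322  0.204] None
-1 gr [ 0.584 -0.322  0.104] None
-1 lift [ 0.584 -0.322  0.274] None
-1 h_hi [0.517 0.232 0.274] [ 0.45  0.15  1.58 -0.22  1.16 -2.4 ]
-1 h_pre [0.573 0.219 0.192] [ 0.39  0.31  1.58 -0.23  0.99 -2.43]
-1 press [0.596 0.213 0.158] [ 0.36  0.38  1.56 -0.23  0.93 -2.44]
-1 tip [0.575 0.218 0.145] [ 0.46  0.3   1.8  -0.64  0.65 -2.01]
-1 up [0.563 0.221 0.158] [ 0.48  0.26  1.81 -0.63  0.68 -2.02]
```

Run:
```python
from plan import *
r0=tabR(TYAW,0); o=np.array([*TAB,.01])
p,R=tool(o+[0,0,.06],r0); move_pose(p,R)
overlay(ST,"side","g1",(200,190,360,330,5),tab=(o,r0),model=False); overlay(ST,"top","g2",(290,140,420,270,4),tab=(o,r0),model=False)
p,R=tool(o,r0); hit=move_linear(p,vel=.08,until_force=8)
s=get_state(); print(hit,s["clock"],s["ee_pos"],s["force"])
```

```text
False 5.3417 [ 0.58437046 -0.32204437  0.10458595] [ 0.38261934 -0.27790501  0.40664532]
```

View pics/g1.png

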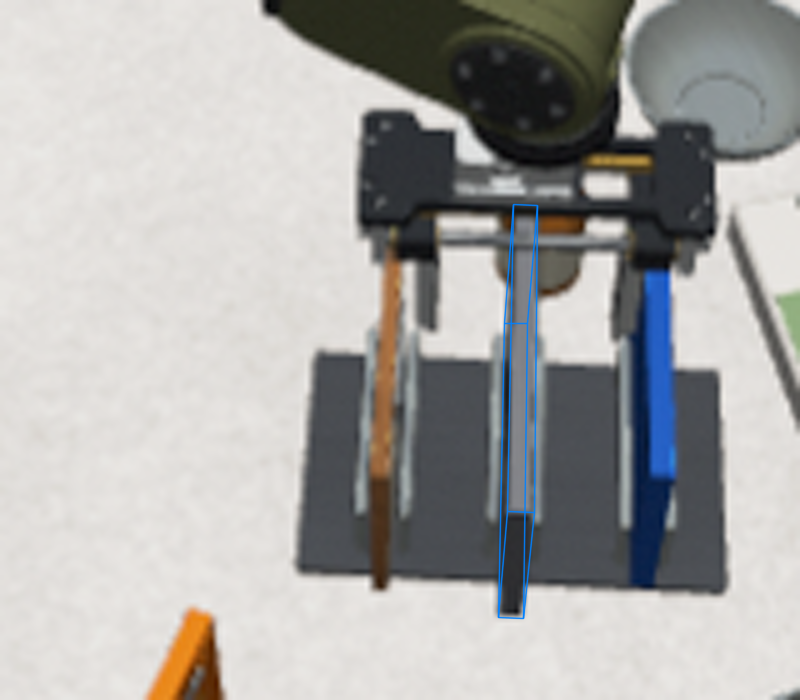

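View pics/g2.png

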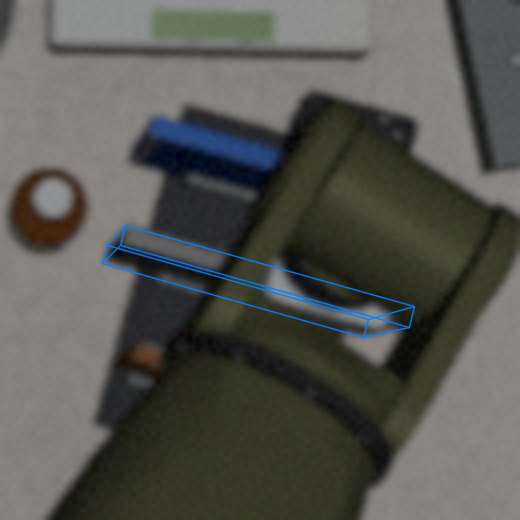

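The overlay fits the tablet to about 1 mm, and the fingers are down between the neighbours with no contact force. Next I grip and lift.

Run:
```python
from plan import *
close(40); s=get_state(); print(s["width"],s["force"],s["clock"])
p=s["ee_pos"]
move_linear(p+[0,0,.02],vel=.06); print(get_state()["force"])
move_linear(p+[0,0,.17],vel=.15)
s=get_state(); print(s["width"],s["force"],s["clock"],s["ee_pos"])
r0=tabR(TYAW,0); o=s["ee_pos"]-[0,0,.125-D]
overlay(ST,"side","l1",(220,150,380,320,3.5 and 4),tab=(o,r0),model=False)
```

```text
0.013924508398444557 [ 0.69808007 -0.58167273 -0.07311312] 6.5417
[-0.84057842 -1.25387043 -5.03874991]
0.013680495024675238 [-0.63433664 -0.66232102 -5.03945853] 8.175 [ 0.58385611 -0.32174872  0.27275319]
```

View pics/l1.png

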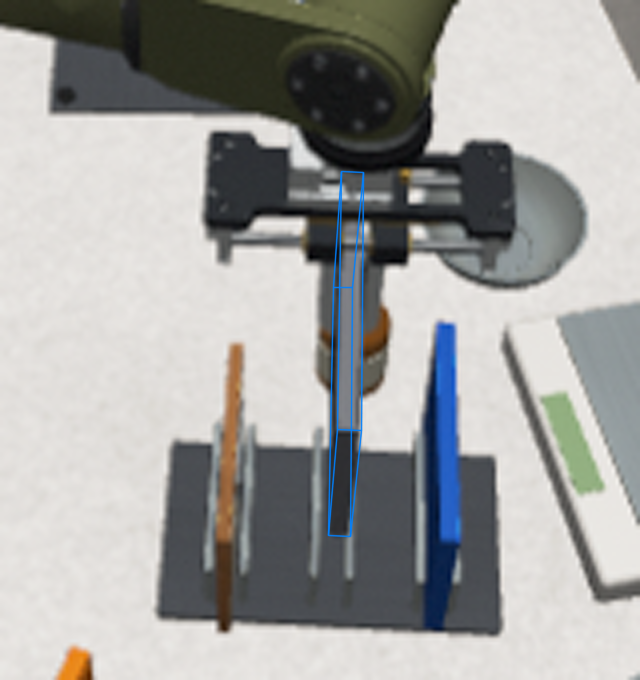

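The tablet is held straight, weighs about 5 N, and the neighbours haven't moved. Next I carry it to the front of the holder.

Run:
```python
from plan import *
ph=np.radians(16)
p,R=tool(*htab(.0162+.07,.07,ph)); move_pose(p,R); print(get_state()["clock"])
o,tR=htab(.0162+.035,.025,ph); p,R=tool(o,tR); move_linear(p,R,vel=.12)
s=get_state(); print(s["clock"],s["ee_pos"],p,s["force"])
overlay(ST,"side","i1",(205,60,345,190,5),tab=(o,tR)); overlay(ST,"top","i2",(95,150,225,265,5),tab=(o,tR))
```

```text
10.1583
10.7833 [0.59877415 0.2129388  0.21722848] [0.59836135 0.21299116 0.21644568] [-0.95329261  0.29387286 -4.32599128]
```

View pics/i1.png

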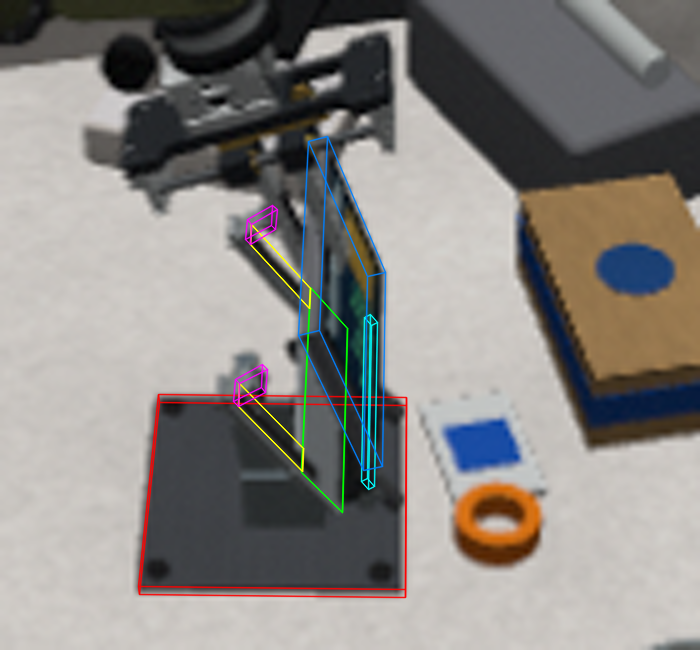

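View pics/i2.png

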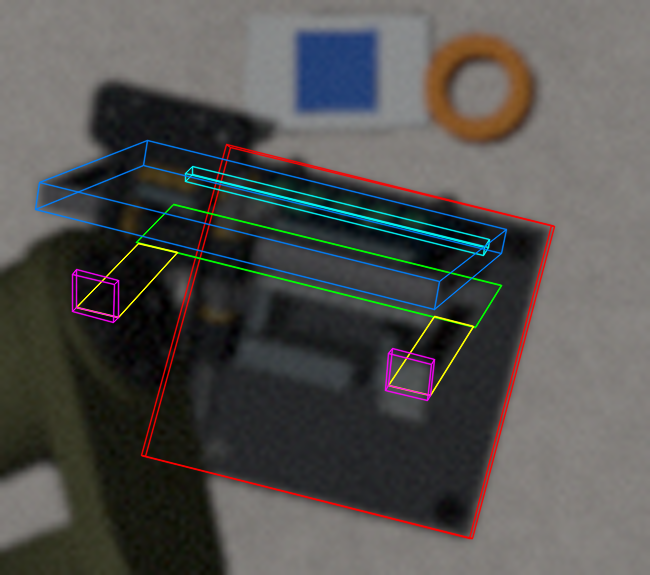

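Run:
```python
from h import *
for n,(x0,y0,x1,y1,f) in dict(top=(98,165,218,240,6),side=(225,70,320,170,6)).items():
    im=np.mean([snapshot(n).astype(float) for _ in range(2)],0)[y0:y1,x0:x1,::-1]
    im=255*np.clip(im/ (120 if n=="top" else 200),0,1)**.6
    im=cv2.resize(im.astype(np.uint8),None,fx=f,fy=f,interpolation=cv2.INTER_CUBIC)
    cv2.imwrite(f"pics/y_{n}.png",im)
    print(n,[(d["conf"],d["centre"]) for l in ("tablet","tablet_screen") for d in spot_point(n,l)[:3]])
```

```text
top [(0.67, [0.6292, 0.2019, 0.1259]), (0.66, [0.6145, 0.2058, 0.1932]), (0.56, [0.3321, -0.5157, -0.0026]), (0.88, [0.3366, -0.5226, 0.0655]), (0.77, [0.6179, 0.2104, 0.1937])]
side [(0.86, [0.6279, 0.2026, 0.1287]), (0.7, [0.3278, -0.5209, -0.0005]), (0.83, [0.3378, -0.5249, 0.0642]), (0.81, [0.6143, 0.2093, 0.1888])]
```

View pics/y_top.png

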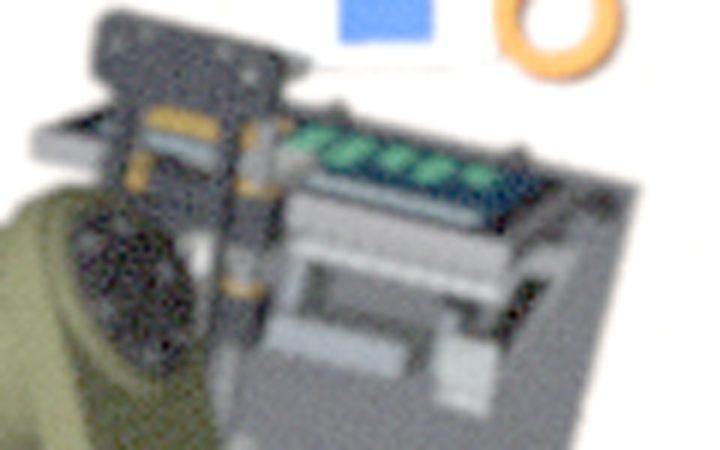

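View pics/y_side.png

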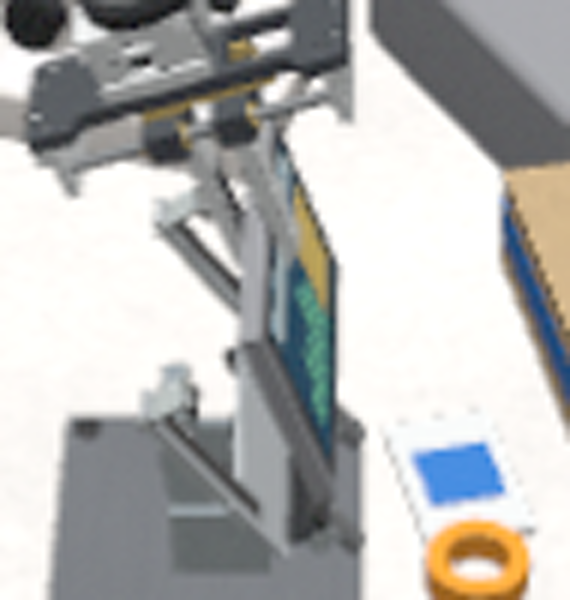

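The tablet matches its commanded pose within about 1 px in both views. It is tilted forward with the screen outward, its near-side bottom corner at side (278,155). Next I move it in over the jaw and feel for the seat.

Run:
```python
from plan import *
ph=np.radians(16)
o,tR=htab(.0162,.016,ph); p,R=tool(o,tR); hit=move_linear(p,R,vel=.08,until_force=5)
s=get_state(); print(hit,s["clock"],HR.T@(s["ee_pos"]-p),HR.T@s["force"])
overlay(ST,"side","j1",(205,60,345,190,5),tab=(o,tR))
if not hit:
    p2,R=tool(*htab(.0162,-.012,ph)); hit=move_linear(p2,R,vel=.025,until_force=4)
    s=get_state(); print("seat",hit,s["clock"],HR.T@(s["ee_pos"]-p),HR.T@s["force"])
    np.save("seat.npy",s["ee_pos"])
```

```text
False 11.8833 [0.0004938  0.00015587 0.00023889] [-1.91638579  0.78115401 -3.30039048]
seat True 12.625 [-0.00048966 -0.00018921 -0.01645042] [0.9206466  0.18154822 2.34270061]
```

View pics/j1.png

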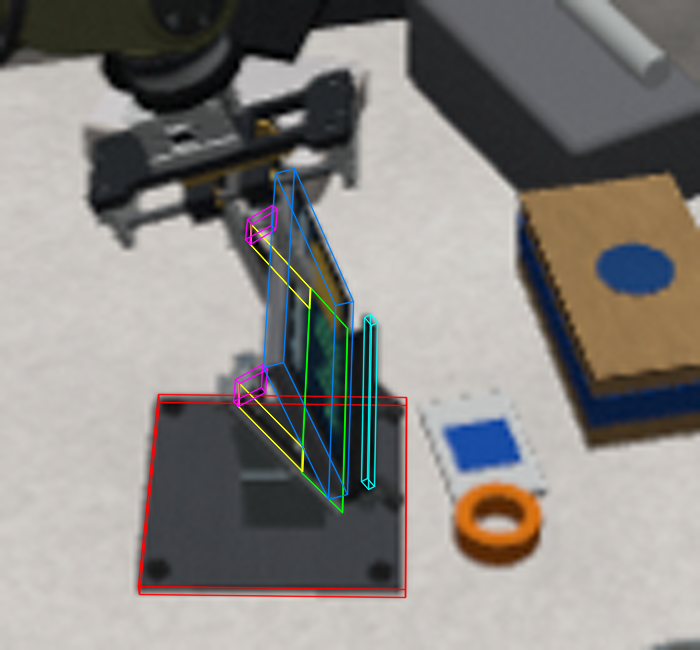

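The seat was felt within 0.5 mm of the predicted height. Next I press the jaw about 21.5 mm (the stop is at 27) and watch the force.

Run:
```python
from plan import *
ph=np.radians(16)
for zc in (-.008,-.0215):
    p,R=tool(*htab(.0162,zc,ph)); hit=move_linear(p,R,vel=.03,until_force=22)
    s=get_state(); print(hit,s["clock"],HR.T@(s["ee_pos"]-p),HR.T@s["force"],s["moment"])
o,tR=htab(.0162,-.0215,ph)
overlay(ST,"side","k1",(205,60,345,190,5),tab=(o,tR),jaw=.0215)
im=snapshot("side")[70:170,225:320,::-1].astype(float); im=255*np.clip(im/200,0,1)**.6
cv2.imwrite("pics/k2.png",cv2.resize(im.astype(np.uint8),None,fx=6,fy=6,interpolation=cv2.INTER_CUBIC))
```

```text
False 13.0333 [-2.43756560e-04 -8.27955508e-05 -6.33810995e-05] [-3.01373824 -0.62886432  4.89331665] [-0.01300332  0.97259187 -0.06115589]
False 13.6333 [-1.82317803e-04 -3.84448750e-05  2.62836273e-04] [-2.75398697 -1.5541384   7.74593724] [ 0.00583619  1.3180564  -0.08895448]
```

View pics/k2.png

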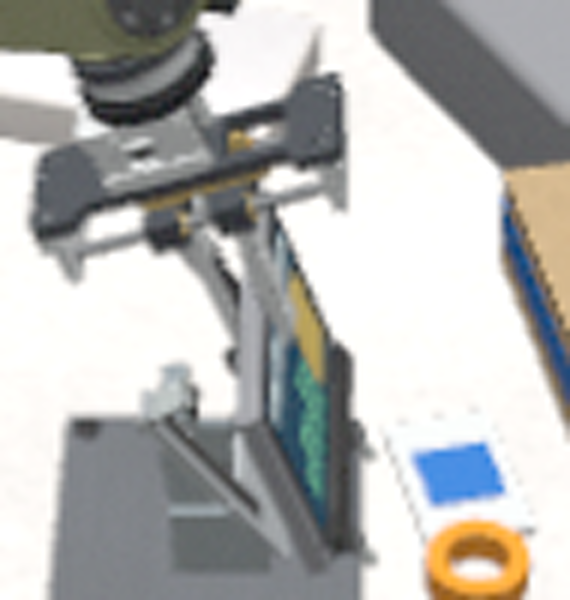

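View pics/k1.png

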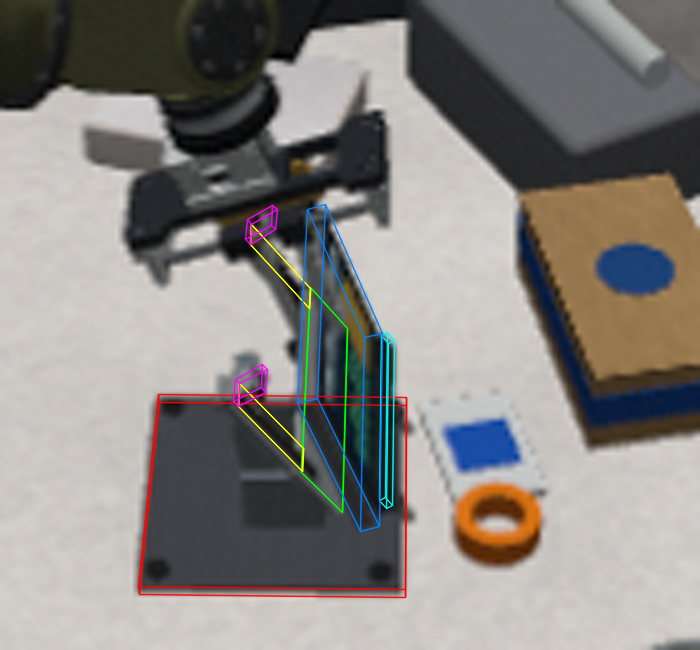

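The jaw force is about 12 N, which is about 20 mm down and clear of the stop. Next I tip the top edge back.

Run:
```python
from plan import *
for deg in (8,0):
    p,R=tool(*htab(.0162,-.0215,np.radians(deg))); hit=move_linear(p,R,vel=.04,until_force=12)
    s=get_state(); print(deg,hit,s["clock"],HR.T@(s["ee_pos"]-p),HR.T@s["force"],HR.T@s["moment"])
    if hit: break
o,tR=htab(.0162,-.0215,np.radians(deg))
overlay(ST,"side","m1",(205,60,345,190,5),tab=(o,tR),jaw=.0215)
for n,(x0,y0,x1,y1,f) in dict(top=(98,165,218,240,6),side=(225,70,320,170,6)).items():
    im=snapshot(n).astype(float)[y0:y1,x0:x1,::-1]
    im=255*np.clip(im/ (120 if n=="top" else 200),0,1)**.6
    cv2.imwrite(f"pics/m_{n}.png",cv2.resize(im.astype(np.uint8),None,fx=f,fy=f,interpolation=cv2.INTER_CUBIC))
```

```text
8 False 14.2083 [-2.91153610e-04  8.27218673e-05  5.84776697e-04] [-4.02173002 -2.07055674  7.96326907] [-0.3520162   1.31069091  0.06309732]
0 False 14.6833 [-0.0003345   0.00017194  0.00044509] [-4.45190445 -1.22052044  8.46315161] [-0.28976157  1.25704223 -0.05903804]
```

View pics/m_top.png

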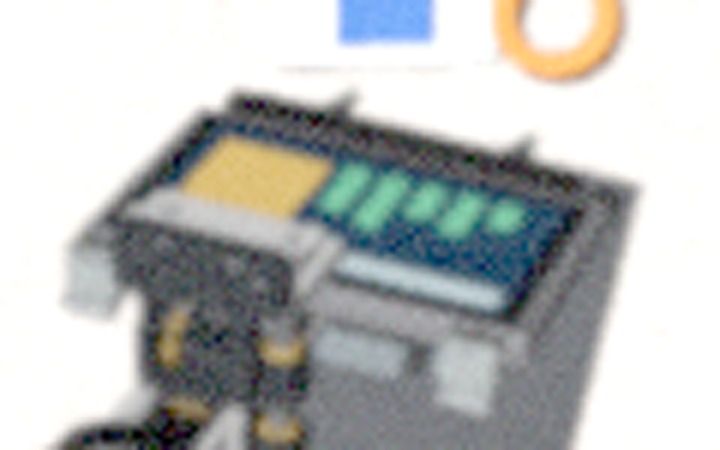

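View pics/m_side.png

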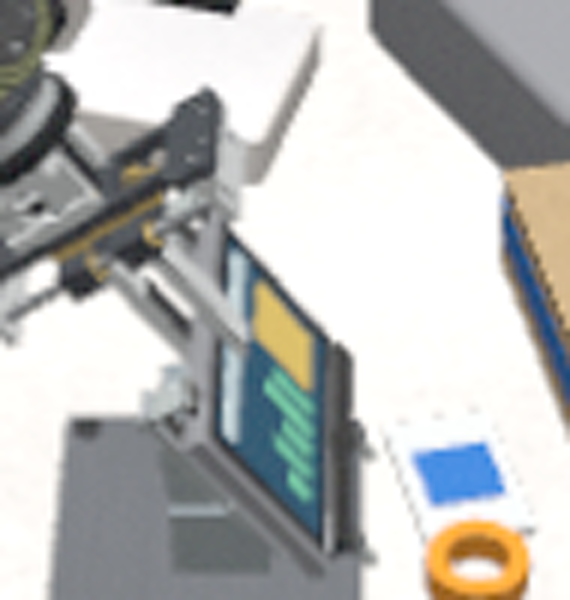

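Run:
```python
from plan import *
from scipy.ndimage import zoom
o,tR=htab(.0162,-.0215,0)
for n,(x0,y0,x1,y1,f) in dict(top=(98,170,210,240,7),side=(240,75,300,170,6)).items():
    im=np.mean([snapshot(n).astype(float) for _ in range(3)],0)[y0:y1,x0:x1,::-1]
    im=255*np.clip(im/ (120 if n=="top" else 200),0,1)**.6
    im=cv2.resize(im.astype(np.uint8),None,fx=f,fy=f,interpolation=cv2.INTER_CUBIC)
    raw=im.copy()
    for a,b,col in [((0,-.094,.118),(.0225,-.072,.123),(255,0,255)),((0,.072,.118),(.0225,.094,.123),(255,0,255)),((.022,-.085,-.0215),(.027,.085,-.0125),(0,0,255))]:
        P,E=box(a,b); draw(im,n,x0,y0,f,P@HR.T+HO,E,col)
    P,E=box((-.007,-.1,0),(.007,.1,.125)); draw(im,n,x0,y0,f,P@tR.T+o,E,(0,200,0))
    cv2.imwrite(f"pics/n_{n}.png",im)
    cv2.imwrite(f"pics/nr_{n}.png",raw)
```

```text
(no output)
```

View pics/n_top.png

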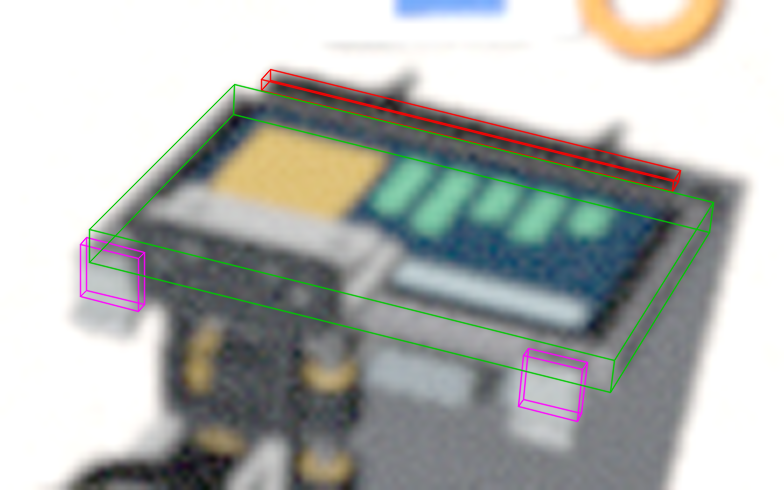

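View pics/nr_top.png

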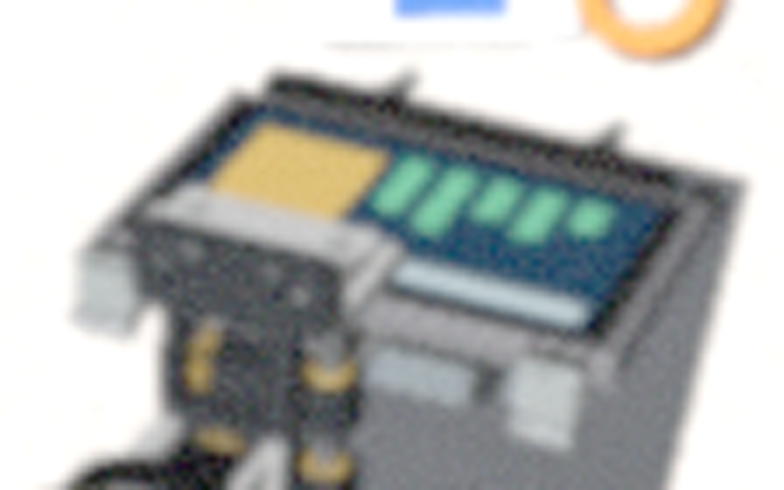

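View pics/n_side.png

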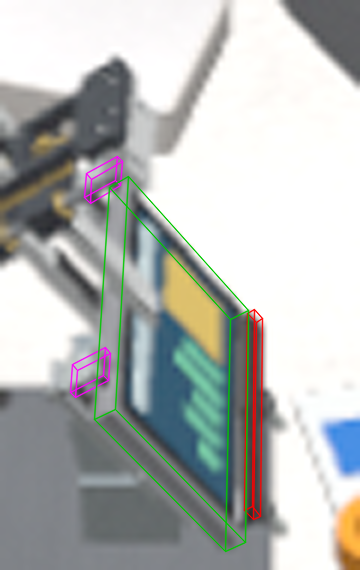

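The tablet is under the lips without contact, and it is centred on the hooks to about 1–2 mm (top right corner at (610,360) in the crop, outer side of the right hook at (582,372)). Next I touch the back frame and ease the tablet up until the hooks are felt.

Run:
```python
from plan import *
hf=lambda s:(HR.T@s["force"]).round(2)
s=get_state(); p0=s["ee_pos"]; _,R=tool(*htab(.0162,-.0215,0))
hit=move_linear(p0-HR[:,0]*.005,R,vel=.02,until_force=4)
s=get_state(); print("back",hit,s["clock"],(HR.T@(s["ee_pos"]-p0)*1e3).round(2),hf(s))
p1=s["ee_pos"]+HR[:,0]*.0003
hit=move_linear(p1+HR[:,2]*.009,R,vel=.025,until_force=12)
s=get_state(); print("up1",hit,s["clock"],(HR.T@(s["ee_pos"]-p0)*1e3).round(2),hf(s))
if not hit:
    p2=s["ee_pos"]
    hit=move_linear(p2+HR[:,2]*.012,R,vel=.012,until_force=5)
    s=get_state(); print("up2",hit,s["clock"],(HR.T@(s["ee_pos"]-p0)*1e3).round(2),hf(s))
```

```text
back True 15.3417 [-0.8   0.14  0.43] [-0.54 -1.76  7.55]
up1 False 15.875 [-0.52  0.13  9.74] [-2.46 -2.52  5.78]
up2 True 16.5583 [-0.66  0.09 17.23] [ 1.42 -1.03  3.55]
```

Run:
```python
from plan import *
for n,(x0,y0,x1,y1,f) in dict(top=(98,170,210,240,7),side=(235,85,310,170,7)).items():
    im=np.mean([snapshot(n).astype(float) for _ in range(2)],0)[y0:y1,x0:x1,::-1]
    im=255*np.clip(im/ (120 if n=="top" else 200),0,1)**.6
    cv2.imwrite(f"pics/q_{n}.png",cv2.resize(im.astype(np.uint8),None,fx=f,fy=f,interpolation=cv2.INTER_CUBIC))
s=get_state(); print((HR.T@s["force"]).round(2),(HR.T@s["moment"]).round(2),s["clock"],HR.T@s["orientation"])
```

```text
[1.91 1.06 3.35] [ 0.13 -0.49 -0.01] 16.7583 [[ 9.99999940e-01  1.81188013e-04 -2.95896628e-04]
 [ 1.81123909e-04 -9.99999960e-01 -2.16654400e-04]
 [-2.95935872e-04  2.16600793e-04 -9.99999933e-01]]
```

View pics/q_top.png

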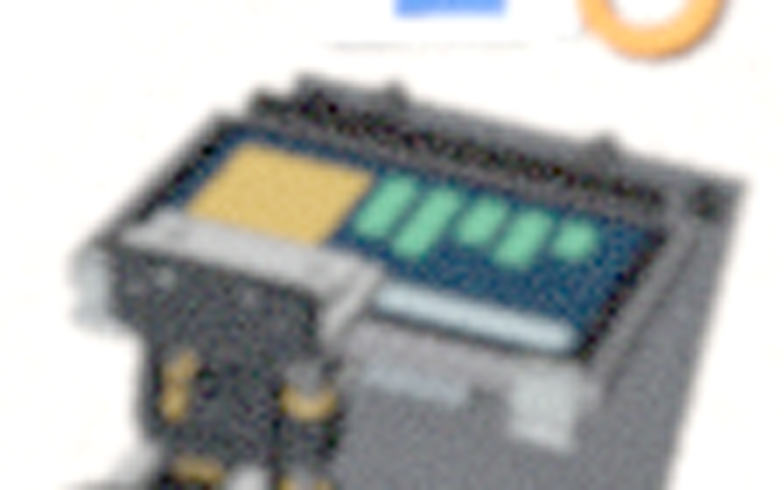

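View pics/q_side.png

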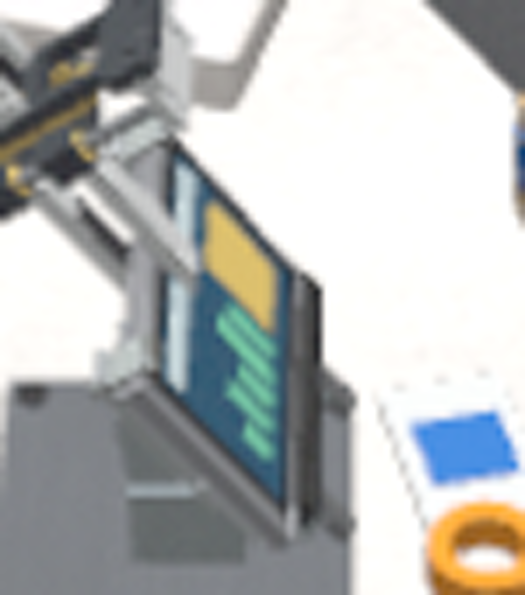

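Run:
```python
from plan import *
o,tR=htab(.0148,-.0045,0)
out=[]
for n,(x0,y0,x1,y1,f) in dict(top=(160,205,200,240,10),side=(240,120,275,150,10)).items():
    im=np.mean([snapshot(n).astype(float) for _ in range(6)],0)[y0:y1,x0:x1,::-1]
    im=255*np.clip(im/ (100 if n=="top" else 200),0,1)**.8
    im=cv2.resize(im.astype(np.uint8),None,fx=f,fy=f,interpolation=cv2.INTER_CUBIC); raw=im.copy()
    for h in (.118,.121):
      for a,b,col in [((0,-.094,h),(.0225,-.072,h+.005),(255,0,255)),((.0185,-.094,h-.008),(.0225,-.072,h),(0,0,255))]:
        if h==.121: P,E=box(a,b); draw(im,n,x0,y0,f,P@HR.T+HO,E,col)
    P,E=box((-.007,-.1,0),(.007,.1,.125)); draw(im,n,x0,y0,f,P@tR.T+o,E,(0,200,0))
    cv2.imwrite(f"pics/r_{n}.png",np.hstack([raw,im]))
    for l in ("tablet","tablet_top","tablet_screen"):
        print(n,l,[(d["conf"],(HR.T@(np.array(d["centre"])-HO)).round(4)) for d in spot_point(n,l)[:3]])
```

```text
top tablet [(0.79, array([ 0.0094, -0.0023, -0.0078])), (0.68, array([-0.1322, -0.7687, -0.0076]))]
top tablet_top [(0.83, array([0.0101, 0.0034, 0.1201])), (0.77, array([-0.0627, -0.7706,  0.0991])), (0.73, array([ 0.1519, -0.2497, -0.2044]))]
top tablet_screen [(0.94, array([0.0178, 0.0027, 0.0631])), (0.85, array([-0.0945, -0.7754,  0.044 ]))]
side tablet [(0.79, array([-0.1405, -0.7755, -0.0038])), (0.76, array([ 0.0083, -0.0042, -0.0044]))]
side tablet_top [(0.74, array([0.01  , 0.0012, 0.1213])), (0.56, array([-0.0552, -0.7745,  0.0965])), (0.42, array([ 0.0372,  0.0446, -0.1236]))]
side tablet_screen [(0.97, array([ 0.015 , -0.0002,  0.059 ])), (0.64, array([-0.0912, -0.7777,  0.0414]))]
```

View pics/r_top.png

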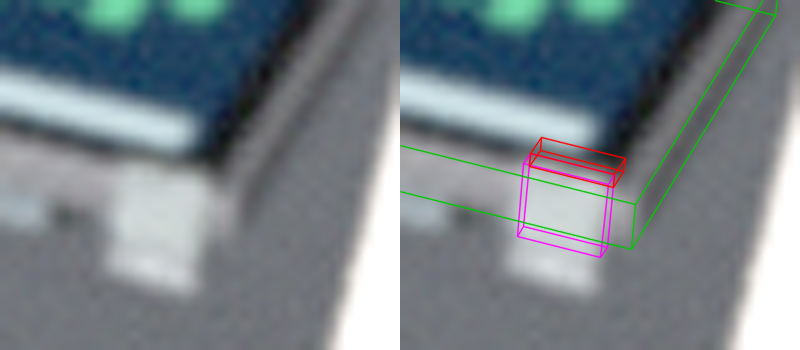

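View pics/r_side.png

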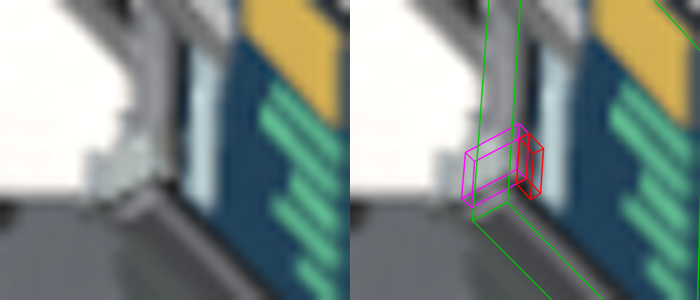

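Run:
```python
from plan import *
for n,(x0,y0,x1,y1,f) in dict(top=(160,205,200,240,10),side=(240,120,275,150,11)).items():
    L=[]
    for im in (cv2.imread(f"pics/{n}0.png").astype(float),np.mean([snapshot(n).astype(float) for _ in range(4)],0)[:,:,::-1]):
        im=im[y0:y1,x0:x1]; im=255*np.clip(im/ (100 if n=="top" else 200),0,1)**.6
        im=cv2.resize(im.astype(np.uint8),None,fx=f,fy=f,interpolation=cv2.INTER_CUBIC)
        for k in range(0,im.shape[1],50): cv2.line(im,(k,0),(k,im.shape[0]),(0,0,255),1)
        for k in range(0,im.shape[0],50): cv2.line(im,(0,k),(im.shape[1],k),(0,0,255),1)
        L.append(im)
    cv2.imwrite(f"pics/s_{n}.png",np.hstack(L))
```

```text
(no output)
```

View pics/s_top.png

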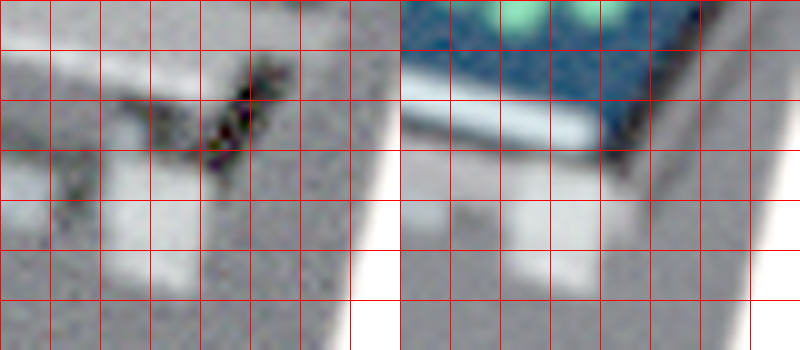

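View pics/s_side.png

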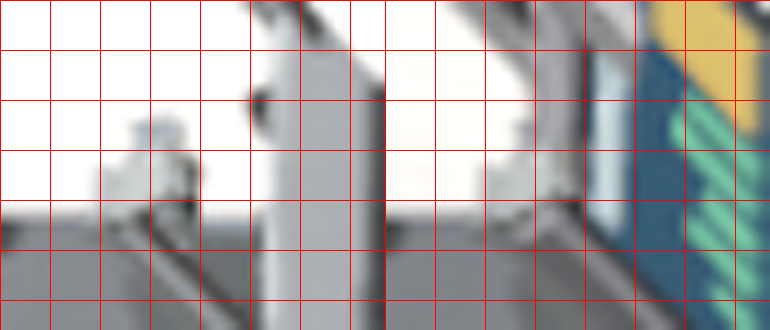

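The hook's front edge still shows complete at top (160–200, 220), over the tablet's top edge. The force drop so far isn't proof of hook contact, because it was mostly along x, so I'll creep up a little more.

Run:
```python
from plan import *
hf=lambda s:(HR.T@s["force"]).round(2)
s=get_state(); p0=s["ee_pos"]; R=s["orientation"]; print(hf(s))
for k in range(1,7):
    hit=move_linear(p0+HR[:,2]*.0005*k,R,vel=.01,until_force=6)
    s=get_state(); print(k,hit,s["clock"],(HR.T@(s["ee_pos"]-p0)*1e3).round(2),hf(s))
    if hit or hf(s)[2]<-3: break
```

```text
[1.33 3.12 3.77]
1 False 18.3083 [-0.15 -0.07  0.33] [ 1.54  3.5  -0.5 ]
2 False 18.5583 [-0.21 -0.11  0.35] [  4.49   5.87 -10.5 ]
```

That is hard contact with the hooks: the force along holder z flips from +3.8 to −10.5 N within 0.5 mm. I'll relax the pull, then release.

Run:
```python
from plan import *
hf=lambda s:(HR.T@s["force"]).round(2)
s=get_state(); p0=s["ee_pos"]; R=s["orientation"]
move_linear(p0-HR[:,2]*.0003,R,vel=.01); s=get_state(); print(hf(s),(HR.T@(s["ee_pos"]-p0)*1e3).round(2))
np.save("rel.npy",s["ee_pos"])
for n,(x0,y0,x1,y1,f) in dict(top=(98,170,210,240,7)).items():
    im=snapshot(n).astype(float)[y0:y1,x0:x1,::-1]; im=255*np.clip(im/120,0,1)**.6
    cv2.imwrite("pics/t_top.png",cv2.resize(im.astype(np.uint8),None,fx=f,fy=f))
```

```text
[0.26 1.23 3.71] [-0.08 -0.04 -0.26]
```

Run:
```python
from plan import *
hf=lambda s:(HR.T@s["force"]).round(2)
s=get_state(); p0=s["ee_pos"]; R=s["orientation"]
move_linear(p0+HR[:,2]*.00015,R,vel=.01); s=get_state(); print(hf(s))
gripper_open(); s=get_state(); print("open",s["width"],hf(s),s["clock"],(HR.T@(s["ee_pos"]-p0)*1e3).round(2))
hit=move_linear(s["ee_pos"]+HR[:,2]*.07,R,vel=.08,until_force=6); s=get_state(); print(hit,hf(s),s["clock"])
hit=move_linear(s["ee_pos"]+np.array([-.10,-.05,.10]),R,vel=.15,until_force=12); s=get_state(); print(hit,s["clock"])
set_joints([-.4]+list(s["joint_positions"][1:])); print(get_state()["clock"])
for n,(x0,y0,x1,y1,f) in dict(top=(98,165,210,245,7),side=(215,75,330,190,5)).items():
    im0=np.mean([snapshot(n).astype(float) for _ in range(2)],0)[:,:,::-1]
    cv2.imwrite(f"pics/full_{n}.png",im0.astype(np.uint8)); im=im0[y0:y1,x0:x1]
    im=255*np.clip(im/ (120 if n=="top" else 200),0,1)**.6
    cv2.imwrite(f"pics/u_{n}.png",cv2.resize(im.astype(np.uint8),None,fx=f,fy=f,interpolation=cv2.INTER_CUBIC))
    for l in ("tablet","tablet_top","tablet_screen","hook_level"):
        print(n,l,[(d["conf"],(HR.T@(np.array(d["centre"])-HO)*1e3).round(1)) for d in spot_point(n,l)[:2]])
```

```text
[1.08 2.53 1.28]
open 0.09427685961071886 [0.3  0.01 0.56] 20.3917 [-0.   -0.01  0.15]
False [-0.1  -0.27  0.5 ] 21.4167
False 22.5667
24.1083
top tablet [(0.95, array([ 8.7, -1.4, -7.9])), (0.65, array([-130.6, -768.8,   -5.5]))]
top tablet_top [(0.79, array([  8.8,   1.3, 121. ])), (0.79, array([ -58.6, -768.8,   99.3]))]
top tablet_screen [(0.81, array([14.9, -1. , 60.3])), (0.65, array([ -89.7, -775.7,   43.2]))]
top hook_level [(0.22, array([ 100.1, -513.5, -157.5]))]
side tablet [(0.89, array([-133. , -777.3,   -3.6])), (0.65, array([ 9.5, -1.5, -2.6]))]
side tablet_top [(0.91, array([ -58.5, -774. ,   97.6])), (0.86, array([  4.8,   1.2, 123.3]))]
side tablet_screen [(0.89, array([12.8, -0.8, 57.3])), (0.58, array([ -92.1, -776.2,   45.2]))]
side hook_level [(0.87, array([  2.8,   2.4, 117.5]))]
```

View pics/u_top.png

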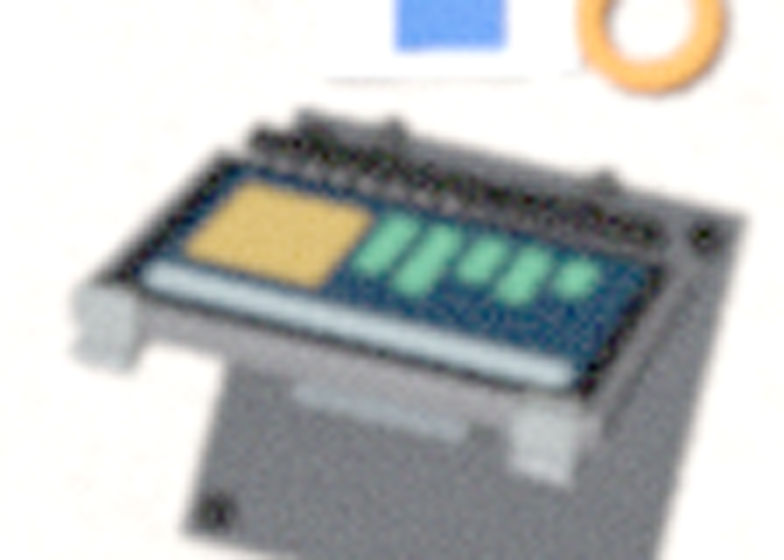

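View pics/u_side.png

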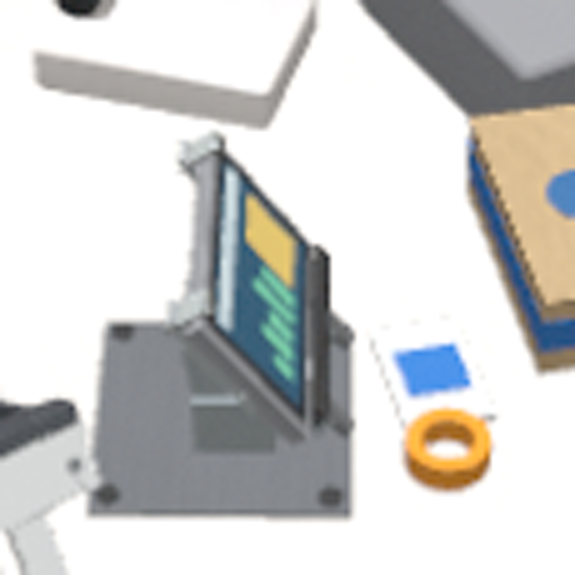

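View pics/full_side.png

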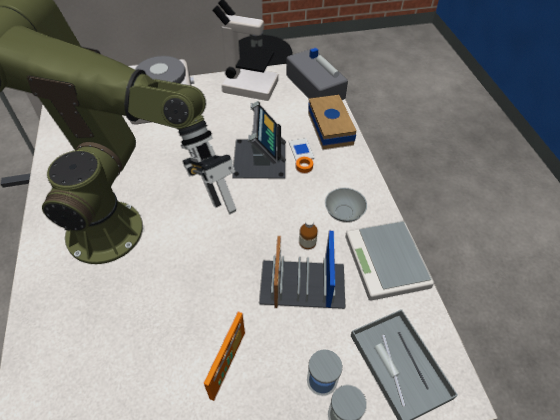

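Run:
```python
from plan import *
o=HO+HR@np.array([.007,0,-.0042]); tR=HR
im=np.mean([snapshot("top").astype(float) for _ in range(6)],0)[:,:,::-1]
L=[]
for dy in (None,0,):
  for (x0,y0,x1,y1,f) in ((102,185,142,225,10),(165,200,205,240,10)):
    c=im[y0:y1,x0:x1]; c=255*np.clip(c/120,0,1)**.6
    c=cv2.resize(c.astype(np.uint8),None,fx=f,fy=f,interpolation=cv2.INTER_CUBIC)
    if dy is not None:
        for s in (-1,1):
            a,b=sorted([s*.072,s*.094]); P,E=box((0,a,.1205),(.0225,b,.1255)); draw(c,"top",x0,y0,f,P@HR.T+HO,E,(255,0,255))
        P,E=box((-.007,-.1,0),(.007,.1,.125)); draw(c,"top",x0,y0,f,P@tR.T+o,E,(0,200,0))
    L.append(c)
cv2.imwrite("pics/v.png",cv2.resize(np.vstack([np.hstack(L[:2]),np.hstack(L[2:])]),(600,600)))
print(get_state()["clock"])
```

```text
25.0083
```

View pics/v.png

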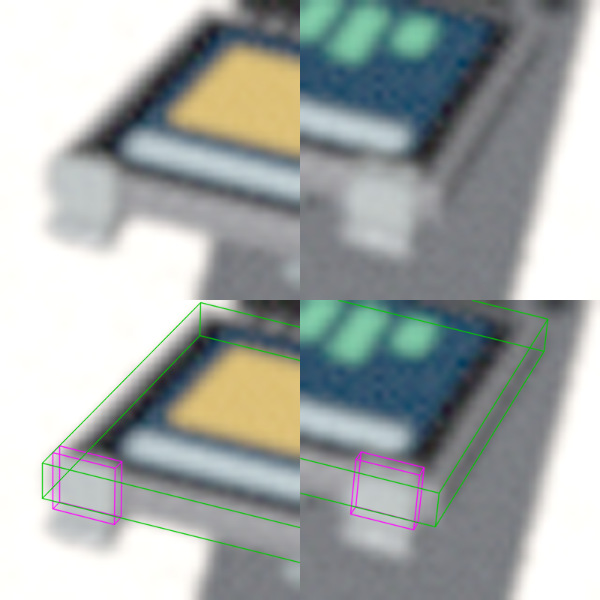

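Run:
```python
from plan import *
a=cv2.imread("pics/side0.png").astype(int); b=snapshot("side")[:,:,::-1].astype(int)
d=(abs(a-b).max(2)>60).astype(np.uint8)
n,_,st,_=cv2.connectedComponentsWithStats(d); print([s.tolist() for s in st[1:] if s[4]>15])
print("job",job_done(),get_state()["clock"])
```

```text
[[30, 22, 8, 9, 16], [129, 64, 12, 6, 44], [142, 70, 26, 16, 125], [0, 72, 60, 21, 731], [147, 84, 89, 131, 3577], [25, 88, 64, 119, 3430], [9, 98, 24, 40, 181], [2, 104, 19, 30, 93], [253, 105, 24, 51, 552], [172, 110, 7, 4, 16], [92, 113, 21, 42, 336], [111, 115, 55, 86, 2610], [52, 152, 36, 33, 754], [110, 163, 9, 13, 66], [70, 179, 29, 16, 204], [52, 198, 110, 177, 7063], [86, 231, 13, 7, 55], [115, 231, 8, 13, 68], [303, 231, 4, 10, 33], [125, 240, 4, 9, 23], [301, 247, 7, 15, 81], [299, 307, 6, 6, 31]]
the job is handed in; nothing more can be done
the job is handed in; nothing more can be done
```

The grey tablet is clipped into the holder right way up with the screen facing out, and I handed the job in at about 25 s.

**What I did:** I pinched the tablet at the middle of its top edge and lifted it out of the middle rack slot. I felt the jaw seat within 0.5 mm of where it should be and pressed the jaw about 21 mm down, short of the 27 mm stop. I tipped the top edge back without contact and eased the tablet up about 17.5 mm. There the force along the lean flipped from +3.8 to −10.5 N, which is firm contact with the hooks. I relaxed that pull and opened the gripper with no jump. The arm then backed away clear of everything.

**Last checks:**
- **Clipped:** both hooks lie over the top edge, with the jaw about 4 mm down by my estimate, near the end of the expected 4–10 mm.
- **Everything else:** comparing the side picture before and after, the only changes were the arm, the tablet at the holder and its empty slot. The board, binder and the rest of the table had not moved.

**Checks that were unclear:**
- **Centring:** the estimates differ slightly. The tablet looks about 2 mm off centre towards the rack, which I left alone.
- **First hook contact:** the first force stop while easing up was mostly sideways and proved nothing, so I crept further up to get the firm contact above.

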